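# Snap the lid onto the tub of brass bolts

## Task

Close the yellow tub of brass bolts: pick up the yellow lid by its black post, set it on the tub's mouth and press it down until it snaps fully home, level and flush on the rim. Then let go, leaving the tub standing on the bench and the blue tub and the blue lid where they are.

Things in the scene. Friction and masses are not known exactly. Their poses are not given: they have to be found in the camera images.
- yellow_lid_post (a point): Mid-height centre of the yellow lid's black upright post (28 mm diameter, 44 mm tall, z up). Lid: 70 g, loose on the bench, right way up; yellow disc 116 mm across, 6 mm thick; under it a plug 24 mm deep, 72 mm across at its foot, tapering out to 93 mm. This point is 22 mm above the disc's top, 28 mm above its underside, 52 mm above the plug's foot.
- yellow_tub_mouth (a point): Centre of the yellow tub's mouth at rim height, z up. Tub: brass bolts inside, 110 mm across, wall 4 mm, 85 mm tall, 1.4 kg, loose on the bench. Spring catches inside the rim hold a lid merely laid on about 10 mm too high; pressed on its post with 10 to 20 N it snaps past them, its disc on the rim and the post's centre 28 mm above this point. It self-centres from 5 mm off.
- blue_tub: Bystander: open blue tub of steel screws, otherwise the same as the yellow one. Origin at the centre of its underside, z up.
- blue_lid: Bystander: blue lid lying loose on the bench, same shape and black post as the yellow one. Origin at the centre of its plug's foot, on the bench, z up.
Mind the look-alikes: they are no part of the job. What is shaped like the part that bears yellow_lid_post but white is not meant.

How it is judged:
By the outcome, as a careful person would: the job done as asked, in the order asked, and still so for the second after the job is handed in, with the robot touching nothing.
It also fails if it takes over 50 s, if anything falls off the work surface, if the arm or the gripper's body presses on something with over 40 N, if the wrist force passes 120 N, or if a joint passes its speed limit or range.

## Robot

A 7-joint arm with a two-finger parallel gripper is mounted at the origin on the work surface. World frame = base frame: x ahead of the robot, y to its left, z up, the work surface at z = 0. Lengths are in m, angles in degrees, forces in N, time in s.
With the tool pointing down it reaches from about 0.425 to 0.875 m from the base axis. Payload 8.4 kg.
Tool frame: the origin (TCP) lies on the front face of the gripper's body, between the roots of the fingers; the fingertips stand 73 mm ahead of it and the grasp point (between the pads) lies 54 mm ahead of it; y points along the fingers, z is the direction in which the jaws open and shut, and the axes are right-handed (so a half turn about y gives the same grasp; the last joint's range is limited). The gripper opens to 85 mm and grips with 20 to 120 N. Pads are 22 mm wide; open, the fingers measure 114 mm over their backs; the gripper's body (76 mm by 85 mm) begins 54 mm behind the grasp point. The pads swing forward as they close: fully open they stand 13 mm farther back than shut.
Start: joints at [66.452, 19.091, 2.286, 83.961, -0.768, 76.965, -3.352], TCP at [0.199, -0.619, 0.304] pointing down, gripper open.
Joint ranges: [-147.57, 147.57], [-21.85, 119.76], [-74.77, 79.35], [14.55, 137.4], [-85.83, 265.84], [4.83, 119.75], [-152.11, 152.11]. Speed limits (degrees/s): [127.2, 127.2, 159.86, 159.86, 180, 180, 180].

## Interface

Orientations are given as [roll, pitch, yaw] about the fixed x, y, z axes, in that order (R = Rz(yaw) Ry(pitch) Rx(roll)).
In Python, from plant import bot gives the robot as it stands.
- The arm moves only by the tool move_arm, never from a script. Its argument "motion" is a list of rows, each an object of numbers: "x", "y", "z": the shift along the tool's x, y, z in m; "wx", "wy", "wz": the turn, a rotation vector about the tool's x, y, z in rad. In form: [{"x": .., "y": .., "z": .., "wx": .., "wy": .., "wz": ..}, ...]. A call has 1 to 5 rows; each row shifts and turns the commanded pose from where the row before left it, along the tool's axes as they then stand; what a row does not reach is not made up. A row lasts 1/12 s, in which the tool goes at most 41.7 mm and 7.16 degrees, less where a joint would pass 70% of its speed; a pose out of reach is approached as far as the arm can. A call is refused whole if a number of a shift passes 0.0417 or a number of a turn 0.125, either way. A call with a gripper value outside its range is refused whole. "gripper" is the gripper's target within -1 to 1 (shut at 1, half-way at 0, fully open at -1), set as the call begins (left out, the last holds). The fingers move at their own pace and stop on an object; the grip force is fixed at half the most. Time passes only in rows, so rows that do not move let the fingers close. It gives the time, the measured TCP pose, the force and the opening at its end, in the units of the state.
- bot.get_state(): the state, without advancing time (a new reading comes with each control period).
- bot.camera(name): name is "scene" or "top" or "wrist"; returns a dict with "color" (420x560x3 uint8, blue, green, red), "mtx" (3x3 intrinsics, pixels), "view" (4x4, takes a point from world to camera coordinates); the wrist camera has in their place "hand_eye" (4x4, takes a point from camera to tool coordinates, whose origin is the TCP and whose axes are the tool frame's). Camera axes: x right, y down, z forward; pixel columns grow to the right and rows downward; lengths in m; the calibration is good to about 2 mm. A picture is of the moment at which its call begins: read the wrist's pose just before it. There is no depth.
- bot.sign_off(): hands the job in, once; it reports no verdict.
Trained networks look in a picture, given as the dict that the camera call returned (one of the last four; its "shot" number tells which), for a name from the list of things; names that differ only in an ending like _2 or _b are one class to them, and where a whole thing is asked for, a point or a joint stands for the part that bears it (a point fixed in the world has none). Each returns a list of dicts, best first, with "conf" (0 to 1); they miss things now and then, are a little off and sometimes report something else, mostly with a low value. They report only what shows in the picture. A call takes as long as a camera call. They do not tell look-alikes from the thing itself.
- bot.cut_out(label, picture): "region" (420x560 bool, what is visible of it) and "pixel" ([column, row] in pixels, amid what is visible of it).
- bot.landmark_of(label, picture): "pixel" ([column, row] in pixels: a listed point, or the origin of a listed thing).
The state is a dict: "time_s": time; "joint_positions": joint angles; "dq": joint speeds; "joint_efforts": joint torques, N m; "position": TCP position; "orientation": TCP orientation; "wrist_force": force on the tool from outside, world axes, zero at the start; "moment": the same for the moment, N m; "opening": finger opening in m.
Only numpy, scipy, OpenCV 4.12 (cv2) and the standard library are available. Lean on these libraries where they do the work, as an engineer would, in place of code of your own. Each camera call takes 0.05 s, during which the arm holds its last target. There are 200 camera calls.

## Working session

There is one attempt and no reset: what is moved stays moved. The work goes in short steps, Python scripts to look and compute and a tool call to move; the robot and the scene stay as the last step left them, time stands still between calls to the robot, and variables do not carry over. Pictures are saved under pics/ and viewed, about 8 in all and at most 12, crops included, and the job is handed in when it is done.

Besides the shell and the picture viewer there is one more tool, called after "Emit:" as a command line: name --argument value ..., lists and objects as JSON in quotes. move_arm: Moves the arm, as the interface text tells. Its arguments: {"type":"object","properties":{"motion":{"type":"array"},"gripper":{"type":"number"}},"required":["motion"]}

```bash
mkdir -p pics; ls; cat > h.py <<'E'
import numpy as np, cv2
from plant import bot
from scipy.spatial.transform import Rotation as Ro
def ray(p,px):
    K=np.array(p["mtx"]);V=np.array(p["view"])
    q=cv2.undistortPoints(np.array([[px]],float),K,None)[0,0]
    R=V[:3,:3];return -R.T@V[:3,3],R.T@np.array([q[0],q[1],1])
def atz(p,px,z):
    o,d=ray(p,px);return o+d*(z-o[2])/d[2]
def tri(rs):
    A=np.zeros((3,3));b=np.zeros(3)
    for o,d in rs:
        d=d/np.linalg.norm(d);M=np.eye(3)-np.outer(d,d);A+=M;b+=M@o
    return np.linalg.solve(A,b)
def wristview(p,s):
    T=np.eye(4);T[:3,:3]=Ro.from_euler('xyz',s["orientation"],degrees=True).as_matrix();T[:3,3]=s["position"]
    p["view"]=np.linalg.inv(T@np.array(p["hand_eye"]));return p
E
python3 - <<'E'
from h import *
s=bot.get_state();print({k:np.round(v,3) for k,v in s.items()})
P={n:bot.camera(n) for n in("scene","top")}
for n,p in P.items():
    cv2.imwrite(f"pics/{n}0.png",p["color"])
    for l,z in(("yellow_lid_post",.052),("yellow_tub_mouth",.085),("blue_tub",0),("blue_lid",0)):
        for d in bot.landmark_of(l,p)[:4]: print(n,l,round(d["conf"],2),np.round(d["pixel"],1),atz(p,d["pixel"],z).round(4))
E
```

```text
pics
{'time_s': np.float64(0.0), 'joint_positions': array([66.452, 19.129,  2.285, 84.013, -0.769, 76.966, -3.352]), 'dq': array([ 0.007, -0.041,  0.018, -0.004, -0.049, -0.013, -0.006]), 'joint_efforts': array([ 1.0000e-03, -6.5857e+01,  1.3660e+00, -4.0555e+01,  1.7000e-02,
        1.3000e-02, -0.0000e+00]), 'position': array([ 0.199, -0.618,  0.303]), 'orientation': array([-9.00930e+01, -6.00000e-03, -1.62138e+02]), 'wrist_force': array([ 0.962,  0.131, -0.24 ]), 'moment': array([-0.003,  0.053, -0.036]), 'opening': np.float64(0.085)}
scene yellow_lid_post 0.89 [332.4 241.4] [0.4672 0.1426 0.052 ]
scene yellow_lid_post 0.81 [267.1 197.7] [ 0.4388 -0.0234  0.052 ]
scene yellow_lid_post 0.68 [366.2 343.5] [0.6244 0.2838 0.052 ]
scene yellow_lid_post 0.64 [409.9 193.1] [0.2776 0.2338 0.052 ]
scene yellow_tub_mouth 0.68 [269.3 309.9] [0.6654 0.1135 0.085 ]
scene blue_tub 0.56 [161.5 249.9] [ 0.6303 -0.1653  0.    ]
scene blue_lid 0.88 [196.1 187.8] [ 0.462  -0.1964  0.    ]
top yellow_lid_post 0.8 [232.9 222.8] [0.4678 0.1412 0.052 ]
top yellow_lid_post 0.75 [313.6 237.3] [ 0.4382 -0.0271  0.052 ]
top yellow_lid_post 0.69 [186.1 313.9] [0.2825 0.2298 0.052 ]
top yellow_lid_post 0.57 [165.5 154. ] [0.6173 0.2903 0.052 ]
top yellow_tub_mouth 0.72 [245.4 124.4] [0.6725 0.1169 0.085 ]
top blue_tub 0.63 [376.9 155.4] [ 0.6345 -0.1777  0.    ]
top blue_lid 0.7 [392.7 227.7] [ 0.4676 -0.2061  0.    ]
```

View pics/scene0.png

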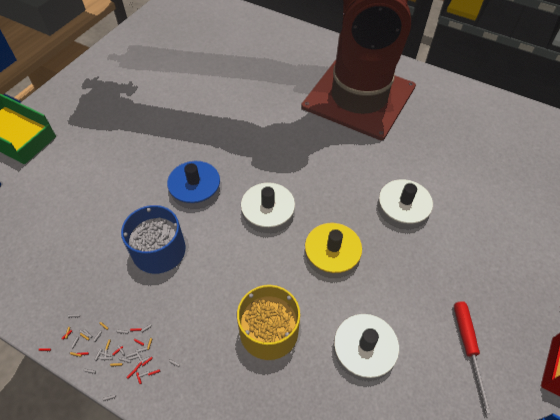

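View pics/top0.png

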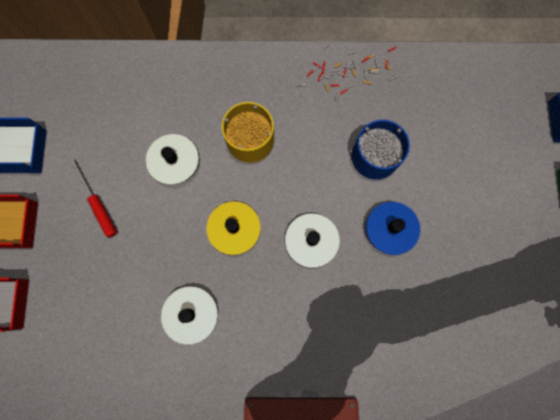

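The scene picture shows the yellow lid at about (332,248) and the yellow tub at (269,320). The top picture shows them at (233,228) and (248,130). Their posts and mouth agree across the views to within 7 mm: lid post ≈ (0.4675, 0.142), mouth ≈ (0.669, 0.115). I'm moving above the lid by an arc.

Emit:
move_arm --motion '[{"x": -0.0306, "z": -0.0132}, {"x": -0.0306, "z": -0.0132}, {"x": -0.0306, "z": -0.0132}, {"x": -0.0306, "z": -0.0132}, {"x": -0.0306, "z": -0.0132}]' --gripper -1

```text
invalid input
```

Emit:
move_arm --motion '[{"x": -0.0306, "z": -0.0132}, {"x": -0.0306, "z": -0.0132}, {"x": -0.0306, "z": -0.0132}, {"x": -0.0306, "z": -0.0132}, {"x": -0.0306, "z": -0.0132}]'

```text
invalid input
```

Emit:
move_arm --motion '[{"x": -0.0187, "z": -0.0255}, {"x": -0.0187, "z": -0.0255}, {"x": -0.0187, "z": -0.0255}, {"x": -0.0187, "z": -0.0255}, {"x": -0.0187, "z": -0.0255}]'

```text
invalid input
```

Emit:
move_arm --motion '[{"x": -0.0187, "z": -0.0255}, {"x": -0.0187, "z": -0.0255}, {"x": -0.0187, "z": -0.0255}, {"x": -0.0187, "z": -0.0255}, {"x": -0.0187, "z": -0.0255}]'

```text
invalid input
```

Emit:
move_arm --motion '[{"x": -0.0306, "y": 0, "z": -0.0132, "wx": 0, "wy": 0, "wz": 0}, {"x": -0.0306, "y": 0, "z": -0.0132, "wx": 0, "wy": 0, "wz": 0}, {"x": -0.0306, "y": 0, "z": -0.0132, "wx": 0, "wy": 0, "wz": 0}, {"x": -0.0306, "y": 0, "z": -0.0132, "wx": 0, "wy": 0, "wz": 0}, {"x": -0.0306, "y": 0, "z": -0.0132, "wx": 0, "wy": 0, "wz": 0}]' --gripper -1

```text
time_s: 0.92
position: [0.3257, -0.5077, 0.3041]
orientation: [-90.0, 0.0, -162.1]
wrist_force: [1.0, -0.5, -0.3]
opening: 0.0857
```

Emit:
move_arm --motion '[{"x": -0.0306, "y": 0, "z": -0.0132, "wx": 0, "wy": 0, "wz": 0}, {"x": -0.0306, "y": 0, "z": -0.0132, "wx": 0, "wy": 0, "wz": 0}, {"x": -0.0306, "y": 0, "z": -0.0132, "wx": 0, "wy": 0, "wz": 0}, {"x": -0.0306, "y": 0, "z": -0.0132, "wx": 0, "wy": 0, "wz": 0}, {"x": -0.0306, "y": 0, "z": -0.0132, "wx": 0, "wy": 0, "wz": 0}]'

```text
time_s: 1.33
position: [0.4512, -0.3979, 0.3042]
orientation: [-90.0, 0.0, -162.1]
wrist_force: [1.1, -1.2, 0.2]
opening: 0.0855
```

Emit:
move_arm --motion '[{"x": -0.0187, "y": 0, "z": -0.0255, "wx": 0, "wy": 0, "wz": 0}, {"x": -0.0187, "y": 0, "z": -0.0255, "wx": 0, "wy": 0, "wz": 0}, {"x": -0.0187, "y": 0, "z": -0.0255, "wx": 0, "wy": 0, "wz": 0}, {"x": -0.0187, "y": 0, "z": -0.0255, "wx": 0, "wy": 0, "wz": 0}, {"x": -0.0187, "y": 0, "z": -0.0255, "wx": 0, "wy": 0, "wz": 0}]'

```text
time_s: 1.75
position: [0.5003, -0.2476, 0.3041]
orientation: [-90.0, 0.0, -162.1]
wrist_force: [0.4, -0.5, -0.1]
opening: 0.085
```

Emit:
move_arm --motion '[{"x": -0.0187, "y": 0, "z": -0.0255, "wx": 0, "wy": 0, "wz": 0}, {"x": -0.0187, "y": 0, "z": -0.0255, "wx": 0, "wy": 0, "wz": 0}, {"x": -0.0187, "y": 0, "z": -0.0255, "wx": 0, "wy": 0, "wz": 0}, {"x": -0.0187, "y": 0, "z": -0.0255, "wx": 0, "wy": 0, "wz": 0}, {"x": -0.0187, "y": 0, "z": -0.0255, "wx": 0, "wy": 0, "wz": 0}]'

```text
time_s: 2.17
position: [0.5501, -0.0976, 0.3042]
orientation: [-90.0, 0.0, -162.1]
wrist_force: [1.0, -0.1, -0.2]
opening: 0.0854
```

Emit:
move_arm --motion '[{"x": 0.0006, "y": 0, "z": -0.032, "wx": 0, "wy": 0, "wz": 0}, {"x": 0.0006, "y": 0, "z": -0.032, "wx": 0, "wy": 0, "wz": 0}, {"x": 0.0006, "y": 0, "z": -0.032, "wx": 0, "wy": 0, "wz": 0}, {"x": 0, "y": 0, "z": -0.032, "wx": 0, "wy": 0, "wz": 0}, {"x": 0, "y": 0, "z": 0, "wx": 0, "wy": 0, "wz": 0}]'

```text
time_s: 2.58
position: [0.5073, 0.029, 0.3046]
orientation: [-90.1, 0.1, -161.7]
wrist_force: [-0.3, 0.6, 0.6]
opening: 0.0852
```

```bash
python3 - <<'E'
from h import *
s=bot.get_state();p=wristview(bot.camera("wrist"),s)
print(s["time_s"],s["position"],s["orientation"],s["joint_positions"]);print(np.round(p["hand_eye"],3).tolist())
cv2.imwrite("pics/w1.png",p["color"])
for l,z in(("yellow_lid_post",.052),("yellow_tub_mouth",.085)):
    for d in bot.landmark_of(l,p)[:4]: print(l,round(d["conf"],2),np.round(d["pixel"],1),atz(p,d["pixel"],z).round(4))
E
```

```text
2.5833 [0.50727754 0.02902929 0.30457047] [-9.00822452e+01  6.19058020e-02 -1.61671487e+02] [ 17.63844156   4.13570908 -26.9462117  102.13702605   1.85242098
  74.13466027 -81.42394895]
[[0.0, 0.952, 0.305, -0.078], [0.0, -0.305, 0.952, -0.07], [1.0, -0.0, -0.0, -0.001], [0.0, 0.0, 0.0, 1.0]]
yellow_lid_post 0.92 [ 69.6 301.9] [0.2815 0.2324 0.052 ]
yellow_lid_post 0.84 [166.4 192. ] [0.4608 0.1461 0.052 ]
yellow_lid_post 0.56 [305.7 254.9] [ 0.4367 -0.0275  0.052 ]
```

View pics/w1.png

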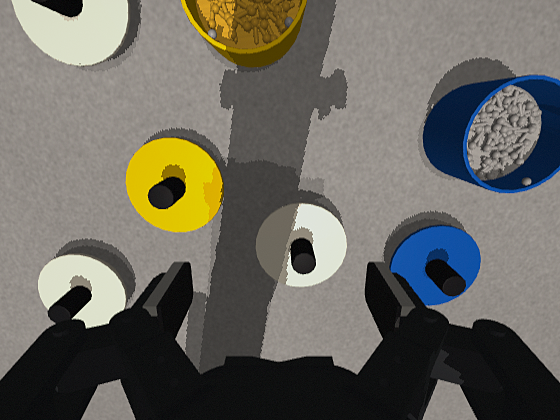

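The yellow lid is at about (173,183) in the wrist view, its post at (166,192), between the white lids. I'll move over it and look again.

Emit:
move_arm --motion '[{"x": 0.001, "y": 0.021, "z": -0.03, "wx": 0, "wy": 0, "wz": 0}, {"x": 0.001, "y": 0.021, "z": -0.03, "wx": 0, "wy": 0, "wz": 0}, {"x": 0.001, "y": 0.021, "z": -0.03, "wx": 0, "wy": 0, "wz": 0}, {"x": 0.001, "y": 0.021, "z": -0.03, "wx": 0, "wy": 0, "wz": 0}, {"x": 0, "y": 0, "z": 0, "wx": 0, "wy": 0, "wz": 0}]'

```text
time_s: 3.15
position: [0.4651, 0.1388, 0.2165]
orientation: [-90.1, -0.3, -161.9]
wrist_force: [-0.5, 0.5, -0.1]
opening: 0.0854
```

```bash
python3 - <<'E'
from h import *
s=bot.get_state();p=wristview(bot.camera("wrist"),s)
print(s["time_s"],s["position"],s["orientation"],s["joint_positions"])
cv2.imwrite("pics/w2.png",p["color"])
P={n:bot.camera(n) for n in("scene","top")};P["wrist"]=p
for n,p in P.items():
  for l,z in(("yellow_lid_post",.052),("yellow_tub_mouth",.085)):
    for d in bot.landmark_of(l,p)[:5]: 
        q=atz(p,d["pixel"],z)
        if q[0]>.4 and .05<q[1]<.2: print(n,l,round(d["conf"],2),np.round(d["pixel"],1),q.round(4))
  # disc: yellow mask centroid
  b=cv2.cvtColor(p["color"],cv2.COLOR_BGR2HSV)
  m=cv2.inRange(b,(22,150,90),(36,255,255))
  k,lab,st,ce=cv2.connectedComponentsWithStats(m)
  for i in range(1,k):
    if st[i,4]>400:
      c=np.vstack(cv2.findContours((lab==i).astype(np.uint8),cv2.RETR_EXTERNAL,cv2.CHAIN_APPROX_NONE)[0])[:,0]
      W=np.array([atz(p,x,.030)[:2] for x in c],np.float32)
      print(n,"blob",st[i],*[np.round(v,4) for v in cv2.minEnclosingCircle(W)])
E
```

```text
3.15 [0.46511304 0.13882705 0.2164573 ] [ -90.1401061    -0.27997599 -161.87692222] [  9.77689771   6.34049871 -33.13211895 111.03943629   3.66919004
  63.95781784 -96.70018518]
scene yellow_lid_post 0.74 [332.2 237.1] [0.4584 0.1379 0.052 ]
scene yellow_tub_mouth 0.77 [271.3 310. ] [0.6639 0.1166 0.085 ]
scene blob [447   0  36  20 498] [-0.4932  0.129 ] 0.0657
scene blob [   0  107   44   44 1100] [ 0.5507 -0.6654] 0.0788
scene blob [ 305  223   57   50 1929] [0.4647 0.1455] 0.0579
scene blob [ 237  285   63   75 1666] [0.6645 0.1091] 0.0715
top yellow_tub_mouth 0.87 [246.3 121.5] [0.679  0.1151 0.085 ]
top blob [230 102  44  59 619] [0.6794 0.1146] 0.0704
wrist yellow_lid_post 0.88 [271.3 213.4] [0.4599 0.1444 0.052 ]
wrist blob [ 353    0  122   43 2777] [0.6325 0.0896] 0.0449
wrist blob [  208   138   128   123 10984] [0.4617 0.1454] 0.0576
```

View pics/w2.png

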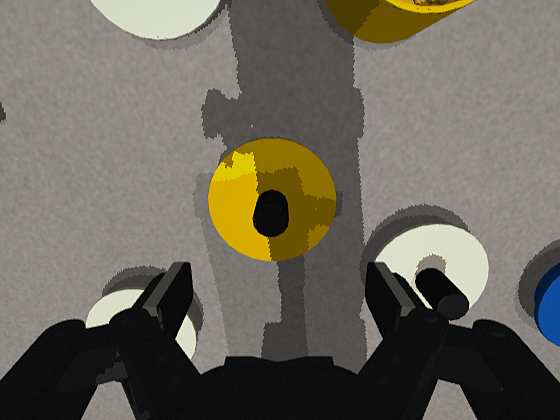

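The yellow lid is at (272,200) px, and its disc fits a circle of radius 57.6 mm (58 expected) centred at (0.463, 0.145). I'm descending to grip it.

Emit:
move_arm --motion '[{"x": 0, "y": 0.022, "z": -0.0013, "wx": 0, "wy": 0, "wz": 0}, {"x": 0, "y": 0.022, "z": -0.0013, "wx": 0, "wy": 0, "wz": 0}, {"x": 0, "y": 0.022, "z": -0.0013, "wx": 0, "wy": 0, "wz": 0}, {"x": 0, "y": 0.015, "z": -0.0013, "wx": 0, "wy": 0, "wz": 0}, {"x": 0, "y": 0.01, "z": -0.0013, "wx": 0, "wy": 0, "wz": 0}]'

```text
time_s: 4.02
position: [0.4659, 0.1408, 0.1275]
orientation: [-90.0, -0.1, -162.2]
wrist_force: [-0.5, -0.2, 0.4]
opening: 0.0853
```

Emit:
move_arm --motion '[{"x": 0, "y": 0, "z": 0, "wx": 0, "wy": 0, "wz": 0}, {"x": 0, "y": 0, "z": 0, "wx": 0, "wy": 0, "wz": 0}]'

```text
time_s: 4.18
position: [0.4665, 0.1414, 0.1292]
orientation: [-90.0, -0.0, -162.1]
wrist_force: [0.3, -0.3, 0.8]
opening: 0.0855
```

```bash
python3 - <<'E'
from h import *
s=bot.get_state();p=wristview(bot.camera("wrist"),s)
print(s["position"],s["orientation"])
cv2.imwrite("pics/w3.png",p["color"])
E
```

```text
[0.46649161 0.14135193 0.12919154] [-9.00144593e+01 -1.20328547e-02 -1.62142798e+02]
```

View pics/w3.png

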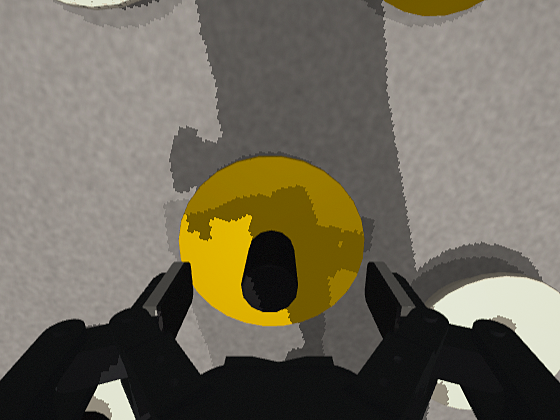

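The post sits slightly left of the pads' midpoint (270 against 279 px), which fits the measured offset. I'll correct for it, go down and grip.

Emit:
move_arm --motion '[{"x": 0.001, "y": 0.01, "z": -0.002, "wx": 0, "wy": 0, "wz": 0}, {"x": 0.001, "y": 0.01, "z": -0.0015, "wx": 0, "wy": 0, "wz": 0}, {"x": 0, "y": 0, "z": 0, "wx": 0, "wy": 0, "wz": 0}, {"x": 0, "y": 0, "z": 0, "wx": 0, "wy": 0, "wz": 0}]'

```text
time_s: 4.57
position: [0.4628, 0.1441, 0.1083]
orientation: [-90.0, -0.1, -162.1]
wrist_force: [0.9, 0.4, -0.3]
opening: 0.0852
```

Emit:
move_arm --motion '[{"x": 0, "y": 0, "z": 0, "wx": 0, "wy": 0, "wz": 0}, {"x": 0, "y": 0, "z": 0, "wx": 0, "wy": 0, "wz": 0}, {"x": 0, "y": 0, "z": 0, "wx": 0, "wy": 0, "wz": 0}, {"x": 0, "y": 0, "z": 0, "wx": 0, "wy": 0, "wz": 0}, {"x": 0, "y": 0, "z": 0, "wx": 0, "wy": 0, "wz": 0}]' --gripper 1

```text
time_s: 4.98
position: [0.4636, 0.1441, 0.1093]
orientation: [-90.0, 0.0, -162.1]
wrist_force: [-3.8, -1.7, 7.4]
opening: 0.0268
```

Emit:
move_arm --motion '[{"x": 0, "y": 0, "z": 0, "wx": 0, "wy": 0, "wz": 0}, {"x": 0, "y": 0, "z": 0, "wx": 0, "wy": 0, "wz": 0}, {"x": 0, "y": 0, "z": 0, "wx": 0, "wy": 0, "wz": 0}, {"x": 0, "y": 0, "z": 0, "wx": 0, "wy": 0, "wz": 0}, {"x": 0, "y": 0, "z": 0, "wx": 0, "wy": 0, "wz": 0}]'

```text
time_s: 5.4
position: [0.4636, 0.1442, 0.1093]
orientation: [-90.0, 0.0, -162.1]
wrist_force: [-0.6, -0.6, 6.3]
opening: 0.0269
```

Emit:
move_arm --motion '[{"x": 0, "y": -0.015, "z": 0, "wx": 0, "wy": 0, "wz": 0}, {"x": 0, "y": -0.03, "z": 0, "wx": 0, "wy": 0, "wz": 0}, {"x": 0, "y": -0.035, "z": 0, "wx": 0, "wy": 0, "wz": 0}, {"x": 0, "y": -0.035, "z": 0, "wx": 0, "wy": 0, "wz": 0}, {"x": 0, "y": -0.035, "z": 0, "wx": 0, "wy": 0, "wz": 0}]'

```text
time_s: 5.82
position: [0.4627, 0.1441, 0.2602]
orientation: [-90.0, -0.1, -162.1]
wrist_force: [1.2, -0.6, -2.1]
opening: 0.0265
```

Emit:
move_arm --motion '[{"x": -0.02, "y": 0, "z": 0.013, "wx": 0, "wy": 0, "wz": 0}, {"x": -0.021, "y": 0, "z": 0.013, "wx": 0, "wy": 0, "wz": 0}, {"x": -0.021, "y": 0, "z": 0.013, "wx": 0, "wy": 0, "wz": 0}, {"x": -0.021, "y": 0, "z": 0.013, "wx": 0, "wy": 0, "wz": 0}, {"x": 0, "y": 0, "z": 0, "wx": 0, "wy": 0, "wz": 0}]'

```text
time_s: 6.23
position: [0.5615, 0.1176, 0.2579]
orientation: [-90.0, 0.0, -162.3]
wrist_force: [-1.4, -0.6, -1.0]
opening: 0.0268
```

```bash
python3 - <<'E'
from h import *
bot.camera("top")
s=bot.get_state();p=wristview(bot.camera("wrist"),s)
print(s["time_s"],s["position"],s["orientation"],s["wrist_force"],s["opening"],s["moment"])
cv2.imwrite("pics/w4.png",p["color"])
P={n:bot.camera(n) for n in("scene","top")};P["wrist"]=p
for n,p in P.items():
  for l,z in(("yellow_lid_post",s["position"][2]-.057),("yellow_tub_mouth",.085)):
    for d in bot.landmark_of(l,p)[:5]: 
        q=atz(p,d["pixel"],z)
        if q[0]>.4 and .05<q[1]<.2: print(n,l,round(d["conf"],2),np.round(d["pixel"],1),q.round(4))
  cv2.imwrite(f"pics/{n}4.png",p["color"])
E
```

```text
6.2833 [0.55954501 0.11879426 0.2578167 ] [-9.00464956e+01 -7.52827806e-02 -1.62268240e+02] [-0.91083982  0.57650726 -1.2909768 ] 0.026943764218021492 [0.00851496 0.02383828 0.02770185]
scene yellow_lid_post 0.73 [304.3 230.9] [0.5599 0.1197 0.2008]
scene yellow_tub_mouth 0.92 [268.7 312.2] [0.6696 0.1147 0.085 ]
wrist yellow_lid_post 0.83 [277.6 284.6] [0.5573 0.1192 0.2008]
wrist yellow_tub_mouth 0.77 [330.5  73.9] [0.6705 0.1143 0.085 ]
```

View pics/w4.png

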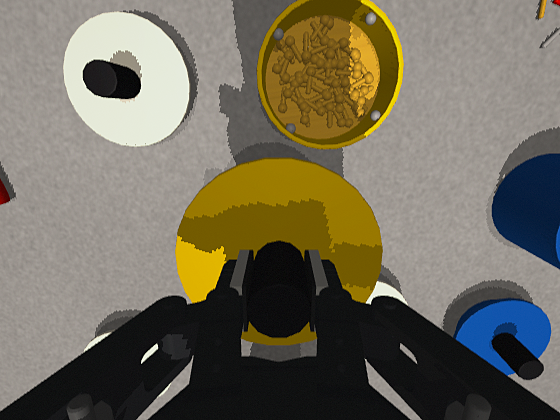

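The tub mouth is fully in view at about (330,73), and the scene and wrist cameras both put it at (0.670, 0.1145). The lid is held level at (279,250). I'm moving over the mouth.

Emit:
move_arm --motion '[{"x": -0.021, "y": 0, "z": 0.0077, "wx": 0, "wy": 0, "wz": 0}, {"x": -0.021, "y": 0, "z": 0.0077, "wx": 0, "wy": 0, "wz": 0}, {"x": -0.021, "y": 0, "z": 0.0077, "wx": 0, "wy": 0, "wz": 0}, {"x": -0.021, "y": 0, "z": 0.0077, "wx": 0, "wy": 0, "wz": 0}, {"x": -0.021, "y": 0, "z": 0.0077, "wx": 0, "wy": 0, "wz": 0}]'

```text
time_s: 7.15
position: [0.6709, 0.1155, 0.259]
orientation: [-90.0, 0.0, -162.1]
wrist_force: [-0.2, 0.6, -0.0]
opening: 0.027
```

Emit:
move_arm --motion '[{"x": 0, "y": 0.02, "z": 0, "wx": 0, "wy": 0, "wz": 0}, {"x": 0, "y": 0.02, "z": 0, "wx": 0, "wy": 0, "wz": 0}, {"x": 0, "y": 0.01, "z": 0, "wx": 0, "wy": 0, "wz": 0}, {"x": 0, "y": 0, "z": 0, "wx": 0, "wy": 0, "wz": 0}, {"x": 0, "y": 0, "z": 0, "wx": 0, "wy": 0, "wz": 0}]'

```text
time_s: 7.57
position: [0.6697, 0.1157, 0.209]
orientation: [-90.0, -0.0, -162.1]
wrist_force: [1.2, 1.2, -0.9]
opening: 0.0267
```

```bash
python3 - <<'E'
from h import *
s=bot.get_state();pw=wristview(bot.camera("wrist"),s)
print(s["time_s"],s["position"],s["orientation"],s["wrist_force"])
P={n:bot.camera(n) for n in("scene","top")};P["wrist"]=pw
for n,p in P.items():
  for l,z in(("yellow_lid_post",s["position"][2]-.057),("yellow_tub_mouth",.085)):
    for d in bot.landmark_of(l,p)[:5]: 
        q=atz(p,d["pixel"],z)
        if q[0]>.55 and .05<q[1]<.2: print(n,l,round(d["conf"],2),np.round(d["pixel"],1),q.round(4))
c=lambda p,u,v:cv2.resize(p["color"][v-90:v+90,u-90:u+90],(400,400))
cv2.imwrite("pics/c5.png",np.hstack([c(P["scene"],270,280),c(P["top"],246,125)]))
E
```

```text
7.5667 [0.66973341 0.11565316 0.20903357] [-9.00070380e+01 -4.04278602e-02 -1.62126616e+02] [ 1.15322139  1.16216082 -0.88798665]
scene yellow_lid_post 0.58 [267.4 298.8] [0.6747 0.116  0.152 ]
top yellow_lid_post 0.76 [247.4 111. ] [0.6725 0.1077 0.152 ]
wrist yellow_lid_post 0.89 [276.4 284.2] [0.6676 0.1166 0.152 ]
```

View pics/c5.png

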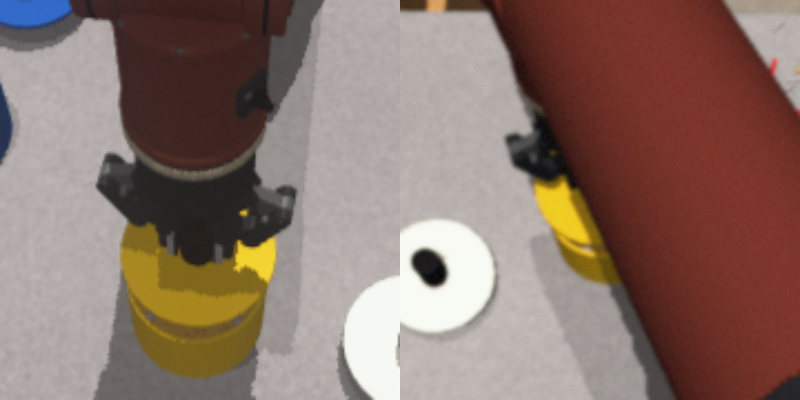

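The lid hangs centred over the tub in the scene crop (about (198,260) over (198,320)), with the plug just above the rim. I'm lowering it slowly.

Emit:
move_arm --motion '[{"x": 0, "y": 0.006, "z": 0, "wx": 0, "wy": 0, "wz": 0}, {"x": 0, "y": 0.006, "z": 0, "wx": 0, "wy": 0, "wz": 0}, {"x": 0, "y": 0.006, "z": 0, "wx": 0, "wy": 0, "wz": 0}, {"x": 0, "y": 0.004, "z": 0, "wx": 0, "wy": 0, "wz": 0}, {"x": 0, "y": 0.003, "z": 0, "wx": 0, "wy": 0, "wz": 0}]'

```text
time_s: 8.43
position: [0.6699, 0.1154, 0.1829]
orientation: [-90.0, -0.1, -162.1]
wrist_force: [0.6, -0.9, 0.8]
opening: 0.0268
```

Emit:
move_arm --motion '[{"x": 0, "y": 0.001, "z": 0, "wx": 0, "wy": 0, "wz": 0}, {"x": 0, "y": 0.001, "z": 0, "wx": 0, "wy": 0, "wz": 0}, {"x": 0, "y": 0.001, "z": 0, "wx": 0, "wy": 0, "wz": 0}, {"x": 0, "y": 0, "z": 0, "wx": 0, "wy": 0, "wz": 0}]'

```text
time_s: 8.77
position: [0.6703, 0.1155, 0.1812]
orientation: [-90.0, 0.0, -162.2]
wrist_force: [1.8, -1.0, -0.3]
opening: 0.027
```

No lateral force, so the plug is in. Now I press in small steps.

Emit:
move_arm --motion '[{"x": 0, "y": 0.001, "z": 0, "wx": 0, "wy": 0, "wz": 0}, {"x": 0, "y": 0.001, "z": 0, "wx": 0, "wy": 0, "wz": 0}, {"x": 0, "y": 0.001, "z": 0, "wx": 0, "wy": 0, "wz": 0}]'

```text
time_s: 9.02
position: [0.6704, 0.1157, 0.1786]
orientation: [-90.0, 0.1, -162.1]
wrist_force: [1.2, -1.4, 5.4]
opening: 0.0268
```

Emit:
move_arm --motion '[{"x": 0, "y": 0.001, "z": 0, "wx": 0, "wy": 0, "wz": 0}, {"x": 0, "y": 0.001, "z": 0, "wx": 0, "wy": 0, "wz": 0}, {"x": 0, "y": 0.001, "z": 0, "wx": 0, "wy": 0, "wz": 0}]'

```text
time_s: 9.27
position: [0.6705, 0.1159, 0.1758]
orientation: [-90.0, 0.1, -162.1]
wrist_force: [1.3, 0.2, 5.2]
opening: 0.0269
```

Emit:
move_arm --motion '[{"x": 0, "y": 0.001, "z": 0, "wx": 0, "wy": 0, "wz": 0}, {"x": 0, "y": 0.001, "z": 0, "wx": 0, "wy": 0, "wz": 0}]'

```text
time_s: 9.43
position: [0.6702, 0.1157, 0.1731]
orientation: [-90.0, 0.0, -162.1]
wrist_force: [1.9, -0.7, 1.0]
opening: 0.0265
```

Emit:
move_arm --motion '[{"x": 0, "y": 0.001, "z": 0, "wx": 0, "wy": 0, "wz": 0}, {"x": 0, "y": 0.001, "z": 0, "wx": 0, "wy": 0, "wz": 0}]'

```text
time_s: 9.6
position: [0.6699, 0.1155, 0.1704]
orientation: [-90.0, -0.0, -162.1]
wrist_force: [-1.0, -3.2, 10.5]
opening: 0.0269
```

Emit:
move_arm --motion '[{"x": 0, "y": 0.001, "z": 0, "wx": 0, "wy": 0, "wz": 0}, {"x": 0, "y": 0.001, "z": 0, "wx": 0, "wy": 0, "wz": 0}]'

```text
time_s: 9.77
position: [0.6699, 0.1155, 0.1703]
orientation: [-90.0, -0.0, -162.2]
wrist_force: [-7.7, -4.2, 21.4]
opening: 0.0267
```

```bash
python3 - <<'E'
from h import *
s=bot.get_state();p=wristview(bot.camera("wrist"),s);q=bot.camera("scene")
print(s["position"],s["wrist_force"],s["moment"])
cv2.imwrite("pics/c6.png",np.hstack([cv2.resize(p["color"][:,80:500],(400,400)),cv2.resize(q["color"][240:380,200:340],(400,400))]))
E
```

```text
[0.66991153 0.1154512  0.17030838] [-7.69994918 -4.17271513 21.42051139] [-0.80673442  1.56659785 -0.01436376]
```

View pics/c6.png

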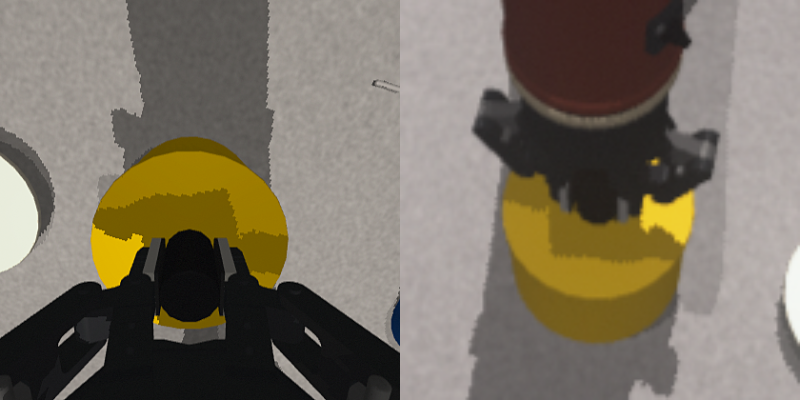

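The press stops hard at TCP z 0.170, which is the expected home height, with 21 N. The crop shows the disc on the rim, no gap. The moment suggests the near side is loaded more, so I'll press 0.5 mm more, relax, let go and inspect.

Emit:
move_arm --motion '[{"x": 0, "y": 0.0005, "z": 0, "wx": 0, "wy": 0, "wz": 0}, {"x": 0, "y": 0, "z": 0, "wx": 0, "wy": 0, "wz": 0}]'

```text
time_s: 10.03
position: [0.6699, 0.1155, 0.1703]
orientation: [-90.0, 0.0, -162.2]
wrist_force: [-6.4, -3.3, 17.5]
opening: 0.0265
```

Emit:
move_arm --motion '[{"x": 0, "y": -0.001, "z": 0, "wx": 0, "wy": 0, "wz": 0}, {"x": 0, "y": -0.001, "z": 0, "wx": 0, "wy": 0, "wz": 0}, {"x": 0, "y": -0.0005, "z": 0, "wx": 0, "wy": 0, "wz": 0}, {"x": 0, "y": 0, "z": 0, "wx": 0, "wy": 0, "wz": 0}]'

```text
time_s: 10.37
position: [0.6699, 0.1155, 0.1704]
orientation: [-90.0, -0.0, -162.1]
wrist_force: [0.3, -1.6, 0.6]
opening: 0.0265
```

Emit:
move_arm --motion '[{"x": 0, "y": 0, "z": 0, "wx": 0, "wy": 0, "wz": 0}, {"x": 0, "y": 0, "z": 0, "wx": 0, "wy": 0, "wz": 0}, {"x": 0, "y": 0, "z": 0, "wx": 0, "wy": 0, "wz": 0}, {"x": 0, "y": 0, "z": 0, "wx": 0, "wy": 0, "wz": 0}, {"x": 0, "y": 0, "z": 0, "wx": 0, "wy": 0, "wz": 0}]' --gripper -1

```text
time_s: 10.78
position: [0.6699, 0.1158, 0.1709]
orientation: [-90.0, -0.0, -162.1]
wrist_force: [0.3, -0.6, 0.2]
opening: 0.0842
```

Emit:
move_arm --motion '[{"x": 0, "y": 0, "z": 0, "wx": 0, "wy": 0, "wz": 0}, {"x": 0, "y": -0.02, "z": 0, "wx": 0, "wy": 0, "wz": 0}, {"x": 0, "y": -0.035, "z": 0, "wx": 0, "wy": 0, "wz": 0}, {"x": 0, "y": -0.015, "z": 0, "wx": 0, "wy": 0, "wz": 0}, {"x": 0, "y": 0, "z": 0, "wx": 0, "wy": 0, "wz": 0}]'

```text
time_s: 11.2
position: [0.6716, 0.1164, 0.2458]
orientation: [-90.0, 0.4, -162.1]
wrist_force: [0.5, -0.5, 0.4]
opening: 0.0854
```

```bash
python3 - <<'E'
from h import *
s=bot.get_state();p=wristview(bot.camera("wrist"),s);q=bot.camera("scene")
print(s["position"],s["wrist_force"],s["opening"])
cv2.imwrite("pics/c7.png",np.hstack([cv2.resize(p["color"][:,80:500],(400,400)),cv2.resize(q["color"][240:380,200:340],(400,400))]))
for l,z in(("yellow_lid_post",.113),("yellow_lid_post",.123)):
  for x in(p,q):
    for d in bot.landmark_of(l,x)[:4]:
      w=atz(x,d["pixel"],z)
      if abs(w[0]-.67)<.04 and abs(w[1]-.115)<.04: print(z,w,d["conf"])
E
```

```text
[0.67162947 0.11637812 0.24580968] [ 0.54860778 -0.54742838  0.42237865] 0.08537871082583806
0.113 [0.66765664 0.11451575 0.113     ] 0.76
0.113 [0.67072259 0.11759539 0.113     ] 0.58
0.123 [0.67148692 0.11580873 0.123     ] 0.76
0.123 [0.67439232 0.11980923 0.123     ] 0.58
```

View pics/c7.png

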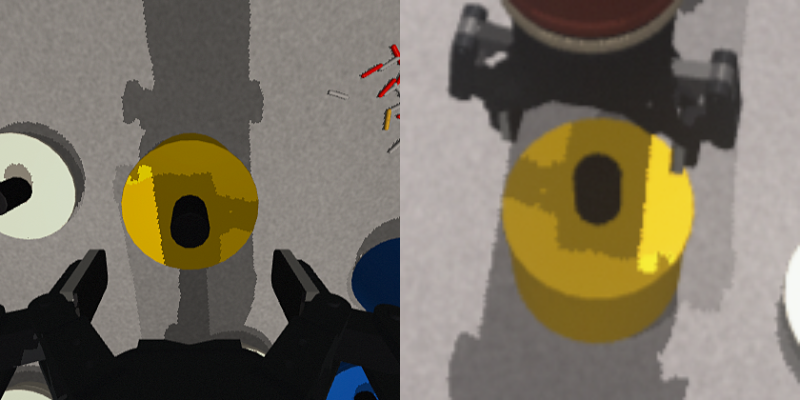

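The lid looks level and seated, with no gap visible. As a check on its height, and to load the lid evenly, I'll press the post top with the shut fingertips. Contact should come at TCP z ≈ 0.208 if it is home, or 0.218 if not.

Emit:
move_arm --motion '[{"x": 0, "y": 0, "z": 0, "wx": 0, "wy": 0, "wz": 0}, {"x": 0, "y": 0, "z": 0, "wx": 0, "wy": 0, "wz": 0}, {"x": 0, "y": 0, "z": 0, "wx": 0, "wy": 0, "wz": 0}, {"x": 0, "y": 0, "z": 0, "wx": 0, "wy": 0, "wz": 0}, {"x": 0, "y": 0, "z": 0, "wx": 0, "wy": 0, "wz": 0}]' --gripper 1

```text
time_s: 11.92
position: [0.6701, 0.1156, 0.2408]
orientation: [-90.0, -0.0, -162.1]
wrist_force: [-0.3, 0.0, -0.3]
opening: 0.0253
```

Emit:
move_arm --motion '[{"x": 0, "y": 0.006, "z": 0, "wx": 0, "wy": 0, "wz": 0}, {"x": 0, "y": 0.006, "z": 0, "wx": 0, "wy": 0, "wz": 0}, {"x": 0, "y": 0.006, "z": 0, "wx": 0, "wy": 0, "wz": 0}, {"x": 0, "y": 0, "z": 0, "wx": 0, "wy": 0, "wz": 0}, {"x": 0, "y": 0, "z": 0, "wx": 0, "wy": 0, "wz": 0}]'

```text
time_s: 12.33
position: [0.6697, 0.1155, 0.2221]
orientation: [-90.0, -0.1, -162.1]
wrist_force: [0.3, -0.4, -0.9]
opening: 0.0001
```

Emit:
move_arm --motion '[{"x": 0, "y": 0.003, "z": 0, "wx": 0, "wy": 0, "wz": 0}, {"x": 0, "y": 0.003, "z": 0, "wx": 0, "wy": 0, "wz": 0}, {"x": 0, "y": 0.003, "z": 0, "wx": 0, "wy": 0, "wz": 0}, {"x": 0, "y": 0, "z": 0, "wx": 0, "wy": 0, "wz": 0}]'

```text
time_s: 12.67
position: [0.6698, 0.1155, 0.2132]
orientation: [-90.0, -0.0, -162.1]
wrist_force: [0.2, 0.5, -0.4]
opening: 0.0
```

Emit:
move_arm --motion '[{"x": 0, "y": 0.002, "z": 0, "wx": 0, "wy": 0, "wz": 0}, {"x": 0, "y": 0.002, "z": 0, "wx": 0, "wy": 0, "wz": 0}, {"x": 0, "y": 0, "z": 0, "wx": 0, "wy": 0, "wz": 0}]'

```text
time_s: 12.92
position: [0.6699, 0.1156, 0.2095]
orientation: [-90.0, -0.0, -162.1]
wrist_force: [-0.3, -0.8, -1.0]
opening: 0.0004
```

Emit:
move_arm --motion '[{"x": 0, "y": 0.001, "z": 0, "wx": 0, "wy": 0, "wz": 0}, {"x": 0, "y": 0.001, "z": 0, "wx": 0, "wy": 0, "wz": 0}]'

```text
time_s: 13.08
position: [0.6701, 0.1157, 0.208]
orientation: [-90.0, 0.0, -162.1]
wrist_force: [0.1, -0.1, -0.5]
opening: 0.0001
```

Emit:
move_arm --motion '[{"x": 0, "y": 0.001, "z": 0, "wx": 0, "wy": 0, "wz": 0}, {"x": 0, "y": 0.001, "z": 0, "wx": 0, "wy": 0, "wz": 0}, {"x": 0, "y": 0, "z": 0, "wx": 0, "wy": 0, "wz": 0}]'

```text
time_s: 13.33
position: [0.6701, 0.1157, 0.2078]
orientation: [-90.0, 0.1, -162.1]
wrist_force: [-4.9, -1.9, 11.5]
opening: 0.0003
```

Emit:
move_arm --motion '[{"x": 0, "y": 0.001, "z": 0, "wx": 0, "wy": 0, "wz": 0}, {"x": 0, "y": 0, "z": 0, "wx": 0, "wy": 0, "wz": 0}]'

```text
time_s: 13.5
position: [0.6701, 0.1157, 0.2077]
orientation: [-90.0, 0.1, -162.1]
wrist_force: [-8.0, -2.6, 19.1]
opening: 0.0
```

It stops stiffly at 0.2078, so the lid is home. I'm retreating and doing the final check.

Emit:
move_arm --motion '[{"x": 0, "y": -0.005, "z": 0, "wx": 0, "wy": 0, "wz": 0}, {"x": 0, "y": -0.02, "z": 0, "wx": 0, "wy": 0, "wz": 0}, {"x": 0, "y": -0.03, "z": 0, "wx": 0, "wy": 0, "wz": 0}, {"x": 0, "y": -0.035, "z": 0, "wx": 0, "wy": 0, "wz": 0}, {"x": 0, "y": -0.03, "z": 0, "wx": 0, "wy": 0, "wz": 0}]'

```text
time_s: 13.92
position: [0.67, 0.1156, 0.3269]
orientation: [-90.0, 0.0, -162.1]
wrist_force: [1.4, 0.3, 0.1]
opening: 0.0
```

Emit:
move_arm --motion '[{"x": 0.03, "y": 0, "z": 0.01, "wx": 0, "wy": 0, "wz": 0}, {"x": 0.035, "y": 0, "z": 0.01, "wx": 0, "wy": 0, "wz": 0}, {"x": 0.035, "y": 0, "z": 0.01, "wx": 0, "wy": 0, "wz": 0}, {"x": 0, "y": 0, "z": 0, "wx": 0, "wy": 0, "wz": 0}, {"x": 0, "y": 0, "z": 0, "wx": 0, "wy": 0, "wz": 0}]'

```text
time_s: 14.33
position: [0.5831, 0.0549, 0.3255]
orientation: [-89.9, 0.0, -162.3]
wrist_force: [-0.0, 0.4, -0.3]
opening: 0.0003
```

```bash
python3 - <<'E'
from h import *
s=bot.get_state();print(s["position"],s["wrist_force"])
p=wristview(bot.camera("wrist"),s);q=bot.camera("scene")
for n,x in(("wrist",p),("scene",q)):
  for l,z in(("yellow_lid_post",.113),("blue_tub",0),("blue_lid",0)):
    for d in bot.landmark_of(l,x)[:4]: print(n,l,np.round(d["conf"],2),atz(x,d["pixel"],z).round(4))
cv2.imwrite("pics/f8.png",np.hstack([cv2.resize(p["color"],(400,300)),cv2.resize(q["color"],(400,300))]))
E
```

```text
[0.58308    0.05487239 0.32547207] [-0.01439149  0.36776322 -0.25668457]
wrist yellow_lid_post 0.86 [0.3478 0.2049 0.113 ]
wrist yellow_lid_post 0.6 [0.6685 0.1147 0.113 ]
wrist blue_tub 0.69 [ 0.6291 -0.1658  0.    ]
wrist blue_lid 0.66 [ 0.4649 -0.202   0.    ]
scene yellow_lid_post 0.97 [0.6721 0.1144 0.113 ]
scene yellow_lid_post 0.73 [0.6478 0.2822 0.113 ]
scene yellow_lid_post 0.69 [0.4645 0.0026 0.113 ]
scene yellow_lid_post 0.62 [0.3302 0.2366 0.113 ]
scene blue_tub 0.64 [ 0.625  -0.1715  0.    ]
scene blue_lid 0.68 [ 0.4584 -0.2016  0.    ]
```

View pics/f8.png

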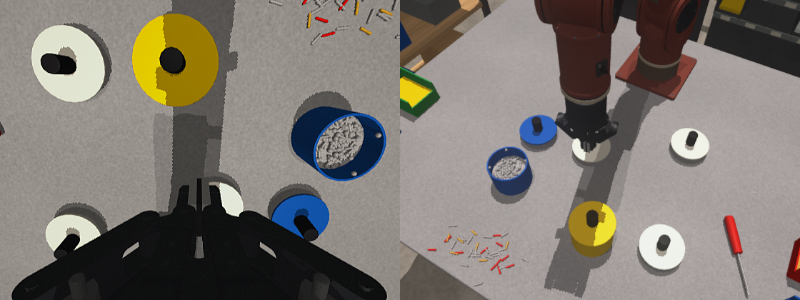

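The lid is level on the tub (wrist view (175,60), scene view (592,228)). The blue tub and blue lid have not moved, and the arm is clear, so I'm handing in.

```bash
python3 -c "
from plant import bot
print(bot.sign_off())"
```

```text
the job is handed in; nothing more can be done
None
```

The yellow lid is on the yellow tub and pressed home, and the arm has let go and moved clear. I handed the job in at about 15 s of the 50 s allowed; sign-off gives no verdict.

- **Lid height:** While I pressed with the post gripped, the lid stopped hard at a TCP height of 0.170 m, the expected home height, with about 21 N. After letting go I pressed the post top with the shut fingertips as a second check. It stopped at 0.208 m with 19 N, where a seated lid should be; an unseated one would have stopped near 0.218 m.
- **Picture check:** The last pictures show the lid level and centred on the standing tub. The wrist and scene cameras put the post within 2–3 mm of the measured mouth centre.
- **Bystanders:** The blue tub and blue lid read within about 1 cm of where they were at the start. That is within the spread between the cameras, and nothing came near them.
- **What disagreed:** While pressing there was a sideways force of up to about 8 N and an off-centre moment. I pressed on the post top partly because of this; the sideways force came back at about 8 N, but the lid stayed at its home height. The top camera also put the mouth 6–9 mm farther out in x than the other two cameras did; I went with the scene and wrist cameras, and the lid went in without sideways force.

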